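# Restack the second-hand gears on the stall's display rods

## Robot

A 6-joint arm with a two-finger parallel gripper is mounted at the origin on the work surface. World frame = base frame: x ahead of the robot, y to its left, z up, the work surface at z = 0. Lengths are in m, angles in rad, forces in N, time in s.
With the tool pointing down it reaches from about 0.375 to 0.975 m from the base axis. Payload 3.8 kg.
Tool frame: the origin (TCP) lies where the fingers leave the gripper's body, on its centre line; the fingertips stand 73 mm ahead of it and the grasp point (between the pads) lies 54 mm ahead of it (nose_length is the distance from the TCP to the fingertips, in m); z points along the fingers, y is the line along which they close (so a half turn about z gives the same grasp; the last joint's range is limited). The gripper opens to 85 mm and grips with 20 to 120 N. Pads are 22 mm wide; open, the fingers measure 114 mm over their backs; the gripper's body (76 mm by 85 mm) begins 54 mm behind the grasp point. The pads swing forward as they close: fully open they stand 13 mm farther back than shut.
Start: joints at [-1.266, 0.264, 1.604, -0, 1.274, -0.037], TCP at [0.226, -0.636, 0.304] pointing down, gripper open.
Joint ranges: [-2.63, 2.63], [-0.94, 2.18], [0.31, 2.57], [-1.31, 4.45], [0, 2.66], [-2.55, 2.55]. Speed limits (rad/s): [2.57, 2.57, 3.14, 3.14, 3.14, 3.14].

## Interface

Orientations are given as a rotation vector (axis times angle).
In Python, from workcell import read_state, read_camera, calibration, finish_job, look_for, cut_out, tip_of, nose_length gives the robot as it stands.
- The arm moves only by the tool step_arm, never from a script. Its argument "targets" is a list of rows, each a list of 3 entries, a list of its own where there are three numbers: the turn, a rotation vector about the tool's x, y, z in rad, then the shift along the tool's x, y, z in mm, then the finger opening in mm, from 0 to 85.4. In form: [[[ax, ay, az], [x, y, z], grip], ...]. A call has 1 to 5 rows; each row shifts and turns the commanded pose from where the row before left it, along the tool's axes as they then stand; what a row does not reach is not made up. A row lasts 1/12 s, in which the tool goes at most 41.7 mm and 7.16 degrees, less where a joint would pass 70% of its speed; a pose out of reach is approached as far as the arm can. A call with a gripper value outside its range is refused whole. The fingers move at their own pace and stop on an object; "grip_force" is the grip in N (left out, the last holds). Time passes only in rows, so rows that do not move let the fingers close. It gives the time, the measured TCP pose, the force, the opening and the grip force at its end, in the units of the state.
- read_state(): the state, without advancing time (a new reading comes with each control period).
- read_camera(name): name is "side" or "top" or "wrist"; returns the picture (384x512x3 uint8, red, green, blue); there is no depth.
- calibration(name): a dict with "camera_matrix" (3x3 intrinsics, pixels), "R" (3x3) and "t" (3): a world point X has camera coordinates R X + t. Camera axes: x right, y down, z forward; pixel columns grow to the right and rows downward; lengths in m; the calibration is good to about 2 mm. A picture is of the moment at which its call begins: read the wrist's pose just before it. calibration takes no time and is no camera call; for the wrist camera it gives the pose at the moment of the call.
- finish_job(): hands the job in; it is judged then, once.
Trained networks look in the newest picture that a camera, given by its name, has taken for a name from the list of things; names that differ only in an ending like _2 or _b are one class to them, and where a whole thing is asked for, a point or a joint stands for the part that bears it (a point fixed in the world has none). Each returns a list of dicts, best first, with "score" (0 to 1); they miss things now and then, are a little off and sometimes report something else, mostly with a low value. They report only what shows in the picture. A call takes as long as a camera call. They do not tell look-alikes from the thing itself.
- look_for(camera, query): "extent" ([left, top, right, bottom] in pixels, round what is visible of it).
- cut_out(camera, query): "region" (384x512 bool, what is visible of it) and "extent" ([left, top, right, bottom] in pixels, round what is visible of it).
- tip_of(camera, query): "at" ([row, column] in pixels: a listed point, or the origin of a listed thing).
The state is a dict: "time": time; "q": joint angles; "joint_vel": joint speeds; "joint_torque": joint torques, N m; "tool_pos": TCP position; "tcp_rot": TCP orientation; "wrist_force": force on the tool from outside, world axes, zero at the start; "torque": the same for the moment, N m; "width": opening from 0.0 (shut) to 1.0 (fully open); "grip_force": force on a finger pad.
Only numpy, scipy, OpenCV 4.12 (cv2) and the standard library are available. Lean on these libraries where they do the work, as an engineer would, in place of code of your own. Each camera call takes 0.05 s, during which the arm holds its last target. There are 200 camera calls.

## Task

Set out the loose gears for sale: thread the three steel gears onto the rod of the blue stand, largest at the bottom, then the middle one, smallest on top, and the two brass gears onto the rod of the red stand, the larger below the smaller, all lying flat on one another with their hubs up. Lower each gear down its rod rather than dropping it, and leave the basket of bolts, the wrench and the brush where they are.

Things in the scene. Friction and masses are not known exactly. Their poses are not given: they have to be found in the camera images.
- steel_large: The largest steel (silver-grey) gear: loose second-hand gear lying flat, hub upward. Toothed disc 100 mm over the teeth and 10 mm thick, with a round hub of 36 mm diameter rising 14 mm above the disc (24 mm overall height) and a plain round through bore of 24 mm diameter on the axis. About 450 g. Origin on the axis at the underside, z up along the axis; the turn about z does not matter. Grip it by the hub from above.
- steel_medium: The middle-sized steel (silver-grey) gear: loose second-hand gear lying flat, hub upward. Toothed disc 80 mm over the teeth and 10 mm thick, with a round hub of 36 mm diameter rising 14 mm above the disc (24 mm overall height) and a plain round through bore of 24 mm diameter on the axis. About 300 g. Origin on the axis at the underside, z up along the axis; the turn about z does not matter. Grip it by the hub from above.
- steel_small: The smallest steel (silver-grey) gear: loose second-hand gear lying flat, hub upward. Toothed disc 60 mm over the teeth and 10 mm thick, with a round hub of 36 mm diameter rising 14 mm above the disc (24 mm overall height) and a plain round through bore of 24 mm diameter on the axis. About 180 g. Origin on the axis at the underside, z up along the axis; the turn about z does not matter. Grip it by the hub from above.
- brass_large: The larger brass (yellow) gear: loose second-hand gear lying flat, hub upward. Toothed disc 90 mm over the teeth and 10 mm thick, with a round hub of 36 mm diameter rising 14 mm above the disc (24 mm overall height) and a plain round through bore of 24 mm diameter on the axis. About 400 g. Origin on the axis at the underside, z up along the axis; the turn about z does not matter. Grip it by the hub from above.
- brass_small: The smaller brass (yellow) gear: loose second-hand gear lying flat, hub upward. Toothed disc 64 mm over the teeth and 10 mm thick, with a round hub of 36 mm diameter rising 14 mm above the disc (24 mm overall height) and a plain round through bore of 24 mm diameter on the axis. About 200 g. Origin on the axis at the underside, z up along the axis; the turn about z does not matter. Grip it by the hub from above.
- blue_stand: Fixed stand: round blue base, 112 mm diameter, 10 mm high, with an upright steel rod of 14 mm diameter at its centre, 58 mm above the base (tip 68 mm above the table, last 5 mm tapered). Origin on the rod's axis at table height, z up. Stacked, the gears' undersides come to 10, 34 and 58 mm above this origin: the top gear still fits over the last 10 mm of rod.
- red_stand: Fixed stand: round red base, 112 mm diameter, 10 mm high, with an upright steel rod of 14 mm diameter at its centre, 58 mm above the base (tip 68 mm above the table, last 5 mm tapered). Origin on the rod's axis at table height, z up. Stacked, the gears' undersides come to 10 and 34 mm above this origin.
- basket: Bystander: pink plastic basket of rusty bolts, 180 x 130 mm (x, y) and 55 mm high, at the left end of the work. Origin at the centre of its underside.
- wrench: Bystander: loose steel wrench about 190 mm long lying flat along its x axis at the right end of the work. Origin near the middle of its underside.
- brush: Bystander: loose flat brush with a wooden handle, about 200 mm long, lying along its x axis beyond the gears on the far side. Origin near the middle of its underside.
Things that resemble listed ones, but are neither listed nor needed, are in the scene too. What is shaped like the brass_small but pink or turquoise is not meant. What is shaped like the brass_large but pink is not meant.

How it is judged:
At the end, for the whole second after the job is handed in: Blue rod, bottom up: large, medium, small steel gear; red rod: large, small brass gear. Each within 10 mm of the rod axis, underside within 4 mm of its stack height (10, 34, 58 mm above the stand's underside), hub up, level within 0.12 rad, at rest (horizontal distance between each of steel_large, steel_medium, steel_small and blue_stand below 0.01 m and z of steel_large in the frame of blue_stand between 0.006 and 0.014 m and angle between each of steel_large, steel_medium, steel_small, brass_large, brass_small's own z axis and vertical below 0.12 rad and linear speed of each of steel_large, steel_medium, steel_small, brass_large, brass_small below 0.02 m/s and angular speed of each of steel_large, steel_medium, steel_small, brass_large, brass_small below 0.2 rad/s and z of steel_medium in the frame of blue_stand between 0.03 and 0.038 m and z of steel_small in the frame of blue_stand between 0.054 and 0.062 m and horizontal distance between each of brass_large, brass_small and red_stand below 0.01 m and z of brass_large in the frame of red_stand between 0.006 and 0.014 m and z of brass_small in the frame of red_stand between 0.03 and 0.038 m); the robot touches nothing.
It fails at once if a gear is dropped down its rod (faster than 0.6 m/s at the rod) ((horizontal distance between steel_large and blue_stand below 0.03 m and z of steel_large in the frame of blue_stand below 0.085 m and linear speed of steel_large above 0.6 m/s) or (horizontal distance between steel_medium and blue_stand below 0.03 m and z of steel_medium in the frame of blue_stand below 0.085 m and linear speed of steel_medium above 0.6 m/s) or (horizontal distance between steel_small and blue_stand below 0.03 m and z of steel_small in the frame of blue_stand below 0.085 m and linear speed of steel_small above 0.6 m/s) or (horizontal distance between brass_large and red_stand below 0.03 m and z of brass_large in the frame of red_stand below 0.085 m and linear speed of brass_large above 0.6 m/s) or (horizontal distance between brass_small and red_stand below 0.03 m and z of brass_small in the frame of red_stand below 0.085 m and linear speed of brass_small above 0.6 m/s)).
It fails at once if the basket is disturbed (moved more than 30 mm) (distance of basket from where it was at the start of the episode above 0.03 m).
It fails at once if the wrench is disturbed (moved more than 30 mm) (distance of wrench from where it was at the start of the episode above 0.03 m).
It fails at once if the brush is disturbed (moved more than 30 mm) (distance of brush from where it was at the start of the episode above 0.03 m).
It also fails if it takes over 120 s, if anything falls off the work surface, if the arm or the gripper's body presses on something with over 40 N, if the wrist force passes 120 N, or if a joint passes its speed limit or range.

## Working session

There is one attempt and no reset: what is moved stays moved. The work goes in short steps, Python scripts to look and compute and a tool call to move; the robot and the scene stay as the last step left them, time stands still between calls to the robot, and variables do not carry over. Pictures are saved under pics/ and viewed, at most 14 in all, crops included, and the job is handed in when it is done.

Besides the shell and the picture viewer there is one more tool, called as name(argument=value, ...) on one line, values as JSON. step_arm: Moves the arm, as the interface text tells. Its arguments: {"type":"object","properties":{"targets":{"type":"array","items":{"type":"array"}},"grip_force":{"type":"number"}},"required":["targets"]}

```bash
ls; mkdir -p pics; python3 - <<'E'
from workcell import *
import cv2,numpy as np
print(read_state())
for n in ["top","side"]:
    im=read_camera(n); cv2.imwrite(f"pics/{n}0.png",im[:,:,::-1])
    c=calibration(n); print(n,c)
    for k in ["steel_large","steel_medium","steel_small","brass_large","brass_small","blue_stand","red_stand"]:
        print(k,[(np.round(d["extent"]),round(d["score"],2)) for d in look_for(n,k)][:4],[(np.round(d["at"],1),round(d["score"],2)) for d in tip_of(n,k)][:4])
E
```

```text
pics
{'time': 0.0, 'q': array([-1.26589841e+00,  2.64744594e-01,  1.60542497e+00, -2.71800240e-05,
        1.27371736e+00, -3.69327694e-02]), 'joint_vel': array([-1.36261604e-04, -4.32276680e-04,  5.48173731e-04, -4.79321322e-04,
        2.54466245e-04,  6.79526311e-05]), 'joint_torque': array([ 1.61177035e-03, -5.15105081e+01, -3.67315793e+01,  2.66331808e-04,
        1.26299678e-02,  1.68895202e-06]), 'tool_pos': array([ 0.22605977, -0.63538696,  0.3025401 ]), 'tcp_rot': array([-3.09357872e+00, -5.33962195e-01,  5.21475380e-04]), 'wrist_force': array([-0.48834819,  0.46000812, -0.28495454]), 'torque': array([-0.04201709, -0.00378253,  0.02224941]), 'grip_force': 0.0, 'width': 0.999304622152412}
top {'camera_matrix': array([[458.32521099,   0.        , 251.7930491 ],
       [  0.        , 458.32521099, 190.80759979],
       [  0.        ,   0.        ,   1.        ]]), 'R': array([[ 0.00722612, -0.9998761 , -0.01398479],
       [-0.9942124 , -0.00568469, -0.10728177],
       [ 0.10718898,  0.01467908, -0.9941303 ]]), 't': array([0.00571152, 0.52696545, 1.22401214])}
steel_large [(ar
[... 1393 characters left out ...]
.4]), 0.74)]
steel_medium [(array([270., 244., 302., 268.]), 0.67)] [(array([254.1, 282.3]), 0.91)]
steel_small [(array([255., 210., 277., 223.]), 0.61)] [(array([218.9, 266.9]), 0.53)]
brass_large [(array([220., 141., 243., 152.]), 0.77), (array([243., 147., 264., 160.]), 0.6)] [(array([147.3, 228.8]), 0.76), (array([156. , 256.5]), 0.54)]
brass_small [(array([190., 257., 278., 318.]), 0.58), (array([324., 154., 335., 164.]), 0.45)] [(array([177.2, 334.6]), 0.65), (array([159.7, 305.3]), 0.43), (array([159.4, 332.4]), 0.42)]
blue_stand [(array([212., 178., 239., 202.]), 0.97)] [(array([191.5, 226.5]), 0.79)]
red_stand [(array([200., 227., 233., 255.]), 0.57)] [(array([244.2, 215.2]), 0.91)]
```

```bash
python3 - <<'E'
import cv2
im=cv2.imread("pics/top0.png")[90:310,50:450]; cv2.imwrite("pics/top0b.png",cv2.resize(im,(800,440),interpolation=cv2.INTER_CUBIC))
E
```

```text
(no output)
```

View pics/top0b.png

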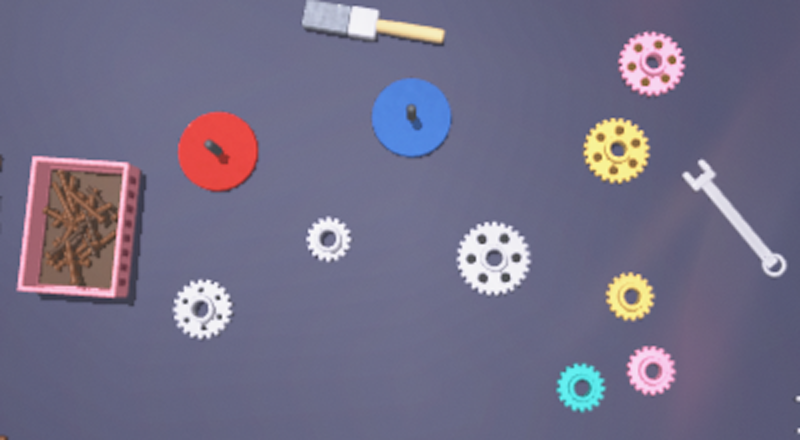

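View pics/side0.png

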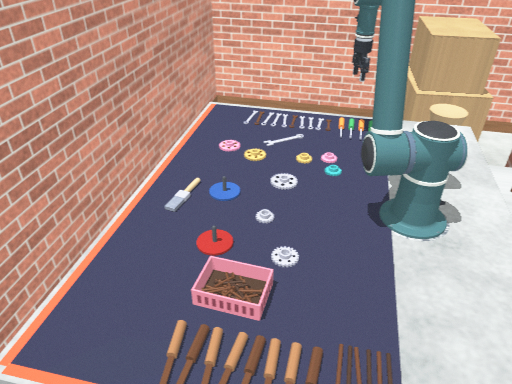

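The top view (full-image pixels) shows the steel gears at about (297,219) large, (151,244) medium and (214,209) small. The brass gears are at (358,165) and (365,238), the blue stand at (255,149) and the red stand at (158,166). The pink and turquoise gears are decoys.

```bash
cat > h.py <<'E'
from workcell import *
import cv2,numpy as np
from scipy.spatial.transform import Rotation as Ro
def unproj(c,uv,z):
    K,R,t=c["camera_matrix"],c["R"],c["t"]
    d=R.T@np.linalg.solve(K,[uv[0],uv[1],1]); o=-R.T@t
    return o+d*(z-o[2])/d[2]
def blob(mask,seed,r):
    m=np.zeros(mask.shape,np.uint8); cv2.circle(m,(int(seed[0]),int(seed[1])),r,255,-1)
    m&=mask.astype(np.uint8)*255
    pts=cv2.findNonZero(m); h=cv2.convexHull(pts); M=cv2.moments(h)
    return np.array([M["m10"]/M["m00"],M["m01"]/M["m00"]]),M["m00"]
seeds=dict(steel_large=(297,219),steel_medium=(151,244.5),steel_small=(214,209.5),brass_large=(358.5,165),brass_small=(365.5,238.5),blue_stand=(255.5,149),red_stand=(158.5,165.5))
def masks(im):
    hsv=cv2.cvtColor(im,cv2.COLOR_RGB2HSV); H,S,V=cv2.split(hsv)
    return dict(steel=(S<45)&(V>140),brass=(H>15)&(H<35)&(S>60)&(V>120),blue=(H>95)&(H<125)&(S>140)&(V>100),red=((H<8)|(H>172))&(S>160)&(V>100))
E
python3 - <<'E'
from h import *
im=read_camera("top");c=calibration("top");ms=masks(im)
for k,s in seeds.items():
    p,a=blob(ms[k.split("_")[0]],s,24)
    print(k,p.round(1),"eqdiam px",round(2*(a/np.pi)**.5,1),unproj(c,p,0.010).round(4))
w=calibration("wrist");s=read_state();R=Ro.from_rotvec(s["tcp_rot"]).as_matrix()
print("cam in tool",R.T@(-w["R"].T@w["t"]-s["tool_pos"]),(w["R"]@R).round(3),w["camera_matrix"])
E
```

```text
steel_large [296.4 218.8] eqdiam px 36.9 [ 0.4522 -0.1139  0.01  ]
steel_medium [150.8 244.1] eqdiam px 29.9 [0.38   0.2859 0.01  ]
steel_small [214.1 209.3] eqdiam px 22.4 [0.477  0.1132 0.01  ]
brass_large [357.8 164.9] eqdiam px 32.1 [ 0.603 -0.285  0.01 ]
brass_small [364.5 237.8] eqdiam px 23.2 [ 0.4014 -0.2997  0.01  ]
blue_stand [255.4 148.4] eqdiam px 38.7 [6.483e-01 3.000e-04 1.000e-02]
red_stand [158.8 165.3] eqdiam px 38.4 [0.5993 0.2702 0.01  ]
cam in tool [ 7.40027001e-02  9.72905450e-05 -6.96985827e-02] [[ 0.     1.     0.001]
 [-0.958  0.001 -0.287]
 [-0.287 -0.001  0.958]] [[324.61814873   0.         256.81878049]
 [  0.         324.61814873 189.59439082]
 [  0.           0.           1.        ]]
```

```bash
cat >> h.py <<'E'
def go(*targets):
    s=read_state();R=Ro.from_rotvec(s["tcp_rot"]).as_matrix();p=s["tool_pos"]
    for t in targets:
        d=R.T@(np.array(t)-p)*1000; print("to",np.round(t,4),"shift mm",d.round(1),"rows",round(np.linalg.norm(d)/41.7,1)); p=np.array(t)
    print("t",s["time"],"p",s["tool_pos"].round(4),"rv",s["tcp_rot"].round(4),"w",round(s["width"],3),"g",s["grip_force"],"F",s["wrist_force"].round(1))
E
python3 - <<'E'
from h import *
print(nose_length)
go((0.4522,-0.1139,0.24))
E
```

```text
0.0726
to [ 0.4522 -0.1139  0.24  ] shift mm [ 387.9 -416.1   63.9] rows 13.7
t 1.55 p [ 0.2262 -0.636   0.3039] rv [-3.0958 -0.5342  0.    ] w 1.0 g 0.0 F [-0.2  0.4  0.7]
```

step_arm(targets=[[[0,0,0],[25.9,-27.7,4.2],85],[[0,0,0],[25.9,-27.7,4.2],85],[[0,0,0],[25.9,-27.7,4.2],85],[[0,0,0],[25.9,-27.7,4.2],85],[[0,0,0],[25.9,-27.7,4.2],85]])

```text
time: 1.97
tool_pos: [0.3021, -0.4605, 0.2827]
tcp_rot: [3.096, 0.533, 0.0]
wrist_force: [0.7, 0.0, 0.3]
width: 0.995
grip_force: 0.0
```

step_arm(targets=[[[0,0,0],[25.9,-27.7,4.2],85],[[0,0,0],[25.9,-27.7,4.2],85],[[0,0,0],[25.9,-27.7,4.2],85],[[0,0,0],[25.9,-27.7,4.2],85],[[0,0,0],[25.9,-27.7,4.2],85]])

```text
time: 2.38
tool_pos: [0.3778, -0.2865, 0.262]
tcp_rot: [3.095, 0.534, 0.001]
wrist_force: [1.4, -1.3, 0.7]
width: 0.993
grip_force: 0.0
```

step_arm(targets=[[[0,0,0],[25.9,-27.7,4.2],85],[[0,0,0],[25.9,-27.7,4.2],85],[[0,0,0],[25.9,-27.7,4.2],85],[[0,0,0],[25.9,-27.7,4.2],85],[[0,0,0],[0,0,0],85]])

```text
time: 2.8
tool_pos: [0.4392, -0.1437, 0.2446]
tcp_rot: [-3.091, -0.542, -0.002]
wrist_force: [0.1, -0.5, -0.5]
width: 0.996
grip_force: 0.0
```

```bash
cat >> h.py <<'E'
def wrist(color,guess,r,z=0.010,save=None):
    """hull centre of the gear's disc near guess (world xyz) in the wrist picture"""
    c=calibration("wrist"); im=read_camera("wrist")
    q=c["camera_matrix"]@(c["R"]@np.array([guess[0],guess[1],z])+c["t"]); px=q[:2]/q[2]
    rp=int(r*c["camera_matrix"][0,0]/q[2])
    if save: cv2.imwrite(save,im[:,:,::-1])
    p,a=blob(masks(im)[color],px,rp)
    print("px",px.round(1),"found",p.round(1),"eqdiam mm",round(2*(a/np.pi)**.5*q[2]/c["camera_matrix"][0,0]*1000,1))
    X=unproj(c,p,z); print("world",X.round(4)); return X
E
python3 - <<'E'
from h import *
wrist("steel",(0.4522,-0.1139),0.065,save="pics/w1.png")
E
```

```text
px [232.7 149.9] found [233.1 144.9] eqdiam mm 100.7
world [ 0.4568 -0.1128  0.01  ]
```

View pics/w1.png

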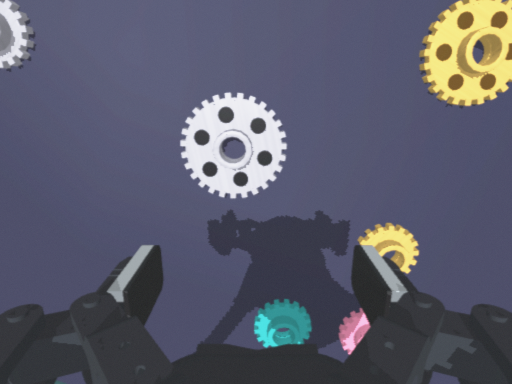

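The large steel gear is at (233,145) and the fingers are clear. The wrist and top cameras disagree by 5 mm, so I'll move over it and measure again.

```bash
python3 - <<'E'
from h import *
go((0.4545,-0.1133,0.20))
E
```

```text
to [ 0.4545 -0.1133  0.2   ] shift mm [ 26.1 -25.3  44.8] rows 1.4
t 2.85 p [ 0.4386 -0.146   0.2448] rv [-3.0935e+00 -5.4320e-01  1.0000e-04] w 0.995 g 0.0 F [ 0.  -0.1  0.2]
```

step_arm(targets=[[[0,0,0],[13,-12.6,22.4],85],[[0,0,0],[13,-12.6,22.4],85],[[0,0,0],[0,0,0],85],[[0,0,0],[0,0,0],85]])

```text
time: 3.18
tool_pos: [0.4529, -0.1168, 0.1993]
tcp_rot: [-3.095, -0.536, 0.005]
wrist_force: [0.5, 0.3, -0.8]
width: 0.994
grip_force: 0.0
```

```bash
python3 - <<'E'
from h import *
wrist("steel",(0.4545,-0.1133),0.065,save="pics/w2.png")
wrist("steel",(0.4545,-0.1133),0.065)
c=calibration("top");p,a=blob(masks(read_camera("top"))["steel"],seeds["steel_large"],24);print(a)
go((0.4545,-0.1133,0.20))
E
```

```text
px [253.9 181.7] found [254.4 178. ] eqdiam mm 98.6
world [ 0.4576 -0.1126  0.01  ]
px [252.5 182.4] found [252.9 178.8] eqdiam mm 98.6
world [ 0.4575 -0.1125  0.01  ]
689.0
to [ 0.4545 -0.1133  0.2   ] shift mm [ 1.6 -4.4  1.6] rows 0.1
t 3.3333 p [ 0.4544 -0.118   0.2016] rv [3.0947e+00 5.3240e-01 2.6000e-03] w 0.993 g 0.0 F [-0.2  0.6  0.1]
```

View pics/w2.png

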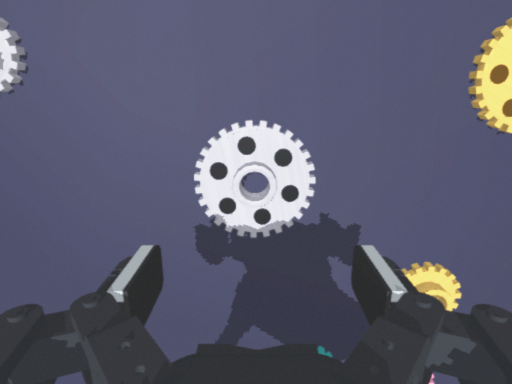

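The gear is centred at (254,178), midway between the fingers. Readings are noisy, so I'll track the commanded pose from here.

```bash
cat >> h.py <<'E'
YAW=np.pi/2-1.266+0.037
RT=np.array([[np.cos(YAW),np.sin(YAW),0],[np.sin(YAW),-np.cos(YAW),0],[0,0,-1.]])
def load(): return np.loadtxt("cmd.txt")
def moved(*shifts):      # commanded shifts (mm, tool axes) given since
    p=load()+RT@np.sum(shifts,0)/1000; np.savetxt("cmd.txt",p); return p
def to(*targets):
    p=load(); s=read_state(); print("t",round(s["time"],2),"cmd",p.round(4),"meas-cmd mm",((s["tool_pos"]-p)*1000).round(1),"w",round(s["width"],3),"g",round(s["grip_force"],1),"F",s["wrist_force"].round(1))
    for t in targets:
        d=RT.T@(np.array(t)-p)*1000; n=int(np.ceil(np.linalg.norm(d)/39)); print("to",np.round(t,4),"shift",d.round(1),"=",n,"x",(d/n).round(1)); p=np.array(t)
def wcal():
    c=calibration("wrist"); C=np.array([[0,1,0],[-np.cos(.2912),0,-np.sin(.2912)],[-np.sin(.2912),0,np.cos(.2912)]])
    R=C@RT.T; o=load()+RT@np.array([.074,0,-.0697]); return dict(camera_matrix=c["camera_matrix"],R=R,t=-R@o)
E
python3 - <<'E'
from h import *
np.savetxt("cmd.txt",[.226,-.636,.304])
moved(np.array((25.9,-27.7,4.2))*14,(26,-25.2,44.8))
A=[];T=[]
for i in range(4):
    w=calibration("wrist");s=read_state();R=Ro.from_rotvec(s["tcp_rot"]).as_matrix()
    A.append(w["R"]@R); T.append(R.T@(-w["R"].T@w["t"]-s["tool_pos"])); read_camera("wrist")
    print(T[-1].round(4),A[-1].round(4).tolist())
c=wcal()
p,a=blob(masks(read_camera("wrist"))["steel"],(254,178),90)
X=unproj(c,p,.01);print("fixed-cal world",X.round(4))
to((0.455,-0.1132,0.12),(0.455,-.1132,.083))
E
```

```text
[ 0.074   0.0001 -0.0697] [[0.0004, 1.0, 0.001], [-0.958, 0.0007, -0.2867], [-0.2867, -0.0008, 0.958]]
[ 0.074   0.0001 -0.0697] [[0.0004, 1.0, 0.001], [-0.958, 0.0006, -0.2867], [-0.2867, -0.0008, 0.958]]
[ 0.074   0.0001 -0.0697] [[0.0004, 1.0, 0.001], [-0.958, 0.0007, -0.2867], [-0.2867, -0.0008, 0.958]]
[ 0.074   0.0001 -0.0697] [[0.0004, 1.0, 0.001], [-0.958, 0.0007, -0.2867], [-0.2867, -0.0008, 0.958]]
fixed-cal world [ 0.4568 -0.1117  0.01  ]
t 3.58 cmd [ 0.4537 -0.1166  0.2004] meas-cmd mm [ 0.5 -0.7  0.8] w 0.997 g 0.0 F [-0.3  0.8 -0.2]
to [ 0.455  -0.1132  0.12  ] shift [ 2.4 -2.8 80.4] = 3 x [ 0.8 -0.9 26.8]
to [ 0.455  -0.1132  0.083 ] shift [ 0.  0. 37.] = 1 x [ 0.  0. 37.]
```

step_arm(targets=[[[0,0,0],[1,-1.1,27],85],[[0,0,0],[1,-1.1,27],85],[[0,0,0],[1,-1.1,27],70],[[0,0,0],[0,0,18.4],70],[[0,0,0],[0,0,18],70]])

```text
time: 4.0
tool_pos: [0.4552, -0.1125, 0.0818]
tcp_rot: [-3.096, -0.534, 0.001]
wrist_force: [0.3, 0.6, 0.1]
width: 0.822
grip_force: 0.0
```

step_arm(targets=[[[0,0,0],[0,0,0],70],[[0,0,0],[0,0,0],25],[[0,0,0],[0,0,0],25],[[0,0,0],[0,0,0],25],[[0,0,0],[0,0,0],25]], grip_force=60)

```text
time: 4.42
tool_pos: [0.457, -0.1129, 0.085]
tcp_rot: [3.095, 0.534, 0.004]
wrist_force: [-2.7, -0.7, 4.5]
width: 0.389
grip_force: 59.2
```

```bash
python3 - <<'E'
from h import *
moved((3,-3.3,117.4)); cv2.imwrite("pics/w3.png",read_camera("wrist")[:,:,::-1]); to()
E
```

```text
t 4.47 cmd [ 0.4554 -0.1125  0.083 ] meas-cmd mm [ 1.6 -0.4  1.9] w 0.389 g 59.3 F [-1.6  0.9  6.1]
```

View pics/w3.png

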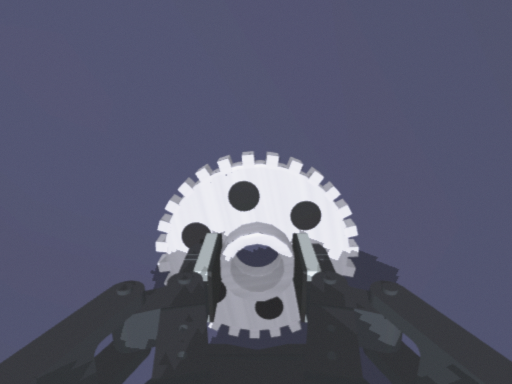

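Gripped: the hub is between both pads and the disc centre is near (257,245).

```bash
python3 - <<'E'
from h import *
c=wcal()
for uv in [(258,160),(256,338),(163,247),(357,247)]:
    X=unproj(c,uv,.010); print(uv,(RT.T@(X-load())*1000).round(1))
to((.4554,-.1125,.20),(.6483,.0003,.24))
E
```

```text
(258, 160) [45.   0.5 73. ]
(256, 338) [-51.2  -0.4  73. ]
(163, 247) [  2.2 -45.5  73. ]
(357, 247) [ 2.2 48.5 73. ]
t 4.47 cmd [ 0.4554 -0.1125  0.083 ] meas-cmd mm [ 1.6 -0.4  1.9] w 0.389 g 59.3 F [-1.6  0.9  6.1]
to [ 0.4554 -0.1125  0.2   ] shift [  -0.   -0. -117.] = 4 x [ -0.   -0.  -29.3]
to [6.483e-01 3.000e-04 2.400e-01] shift [219.5 -41.6 -40. ] = 6 x [36.6 -6.9 -6.7]
```

step_arm(targets=[[[0,0,0],[0,0,-10],25],[[0,0,0],[0,0,-27],25],[[0,0,0],[0,0,-40],25],[[0,0,0],[0,0,-40],25],[[0,0,0],[27.5,-10.4,0],25]])

```text
time: 4.88
tool_pos: [0.4801, -0.0963, 0.209]
tcp_rot: [3.089, 0.53, 0.017]
wrist_force: [2.8, -0.4, -3.1]
width: 0.388
grip_force: 60.9
```

step_arm(targets=[[[0,0,0],[27.5,-10.4,0],25],[[0,0,0],[27.5,-10.4,0],25],[[0,0,0],[27.5,-10.4,0],25],[[0,0,0],[0,0,0],25],[[0,0,0],[0,0,0],25]])

```text
time: 5.3
tool_pos: [0.5459, -0.0354, 0.2004]
tcp_rot: [3.095, 0.538, 0.0]
wrist_force: [-0.4, -0.5, -4.0]
width: 0.389
grip_force: 61.0
```

```bash
python3 - <<'E'
from h import *
moved((110,-41.6,-117)); 
D=[];ims=[]
for i in range(6):
    c=calibration("wrist");s=read_state(); D.append(s["tool_pos"]-load()); im=read_camera("wrist")
print("mean meas-cmd",(np.mean(D,0)*1000).round(2))
c=wcal(); q=c["camera_matrix"]@(c["R"]@np.array([.6483,.0003,.01])+c["t"]); px=q[:2]/q[2]
p,a=blob(masks(im)["blue"],px,110); print(px,p,2*(a/np.pi)**.5*q[2]/324.6,unproj(c,p,.01).round(4))
cv2.imwrite("pics/w4.png",im[:,:,::-1]); to((.6483,.0003,.2))
E
```

```text
mean meas-cmd [-0.45  0.02 -0.19]
[256.75603047  41.80429612] [257.96008222  49.80105342] 0.0990679973639499 [ 0.6435 -0.0024  0.01  ]
t 5.6 cmd [ 0.5451 -0.0365  0.2   ] meas-cmd mm [-0.6 -0.6 -0.2] w 0.392 g 61.0 F [-0.2 -0.1 -3.6]
to [6.483e-01 3.000e-04 2.000e-01] shift [109.5  -0.    0. ] = 3 x [36.5 -0.   0. ]
```

View pics/w4.png

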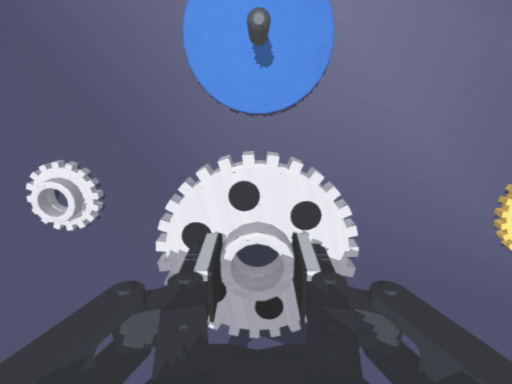

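The blue disc is clipped at the top of the frame. The rod tip is at (259,19), the rod foot about (259,41) and the disc's near edge at row 113.

```bash
python3 - <<'E'
from h import *
c=wcal(); f=lambda uv,z:(RT.T@(unproj(c,uv,z)-load())*1000).round(1)
print("tip",f((259,19),.068),"foot",f((259,41),.01),"near",f((259,113),.01)+[56,0,0],"L/R",f((183.5,32),.01),f((333.5,32),.01))
print("gear hub bore",f((257,255),.2-.083+.024), f((258,160),.127),f((256,337),.127))
E
```

```text
tip [113.3   1.2 132. ] foot [110.1   1.6 190. ] near [114.5   1.7 190. ] L/R [116.1 -53.5 190. ] [116.1  55.9 190. ]
gear hub bore [ 5.3  0.1 59. ] [45.   0.5 73. ] [-50.5  -0.4  73. ]
```

step_arm(targets=[[[0,0,0],[38,0.3,0],25],[[0,0,0],[38,0.3,0],25],[[0,0,0],[39,0.1,0],25],[[0,0,0],[0,0,20],25],[[0,0,0],[0,0,20],25]])

```text
time: 6.02
tool_pos: [0.6577, 0.0015, 0.1618]
tcp_rot: [3.095, 0.534, 0.01]
wrist_force: [-0.5, -0.2, -5.1]
width: 0.387
grip_force: 61.0
```

step_arm(targets=[[[0,0,0],[0,0,0],25],[[0,0,0],[0,0,0],25]])

```text
time: 6.18
tool_pos: [0.6519, 0.001, 0.1578]
tcp_rot: [-3.095, -0.533, 0.008]
wrist_force: [0.0, -0.4, -4.0]
width: 0.389
grip_force: 61.0
```

```bash
python3 - <<'E'
from h import *
moved((115,.7,40)); im=read_camera("wrist")[180:330,170:350]
tp=read_camera("top")[100:200,200:320]
a=cv2.resize(im,(540,450),interpolation=cv2.INTER_CUBIC);cv2.imwrite("pics/w5.png",a[:,:,::-1]); to()
E
```

```text
t 6.28 cmd [0.6537 0.0014 0.16  ] meas-cmd mm [ 0.2 -0.5  0.6] w 0.392 g 61.0 F [ 0.4 -0.5 -4.1]
```

View pics/w5.png

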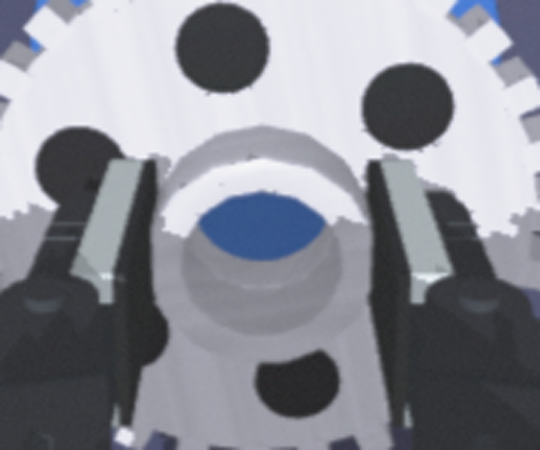

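The rod doesn't show through the bore, only blue base. That fits the tapered tip being hidden behind the near rim. I'll lower in small steps and watch the force.

step_arm(targets=[[[0,0,0],[0,0,5],25],[[0,0,0],[0,0,5],25],[[0,0,0],[0,0,3],25],[[0,0,0],[0,0,0],25]])

```text
time: 6.62
tool_pos: [0.6533, 0.0014, 0.1463]
tcp_rot: [-3.096, -0.534, 0.002]
wrist_force: [0.9, 0.4, -4.4]
width: 0.386
grip_force: 61.0
```

```bash
python3 - <<'E'
from h import *
moved((0,0,13)); im=read_camera("wrist")[180:330,170:350]
a=cv2.resize(im,(540,450),interpolation=cv2.INTER_CUBIC);cv2.imwrite("pics/w6.png",a[:,:,::-1]); to()
E
```

```text
t 6.67 cmd [0.6537 0.0014 0.147 ] meas-cmd mm [-0.2  0.  -0.5] w 0.389 g 61.0 F [-0.2 -0.1 -3.8]
```

View pics/w6.png

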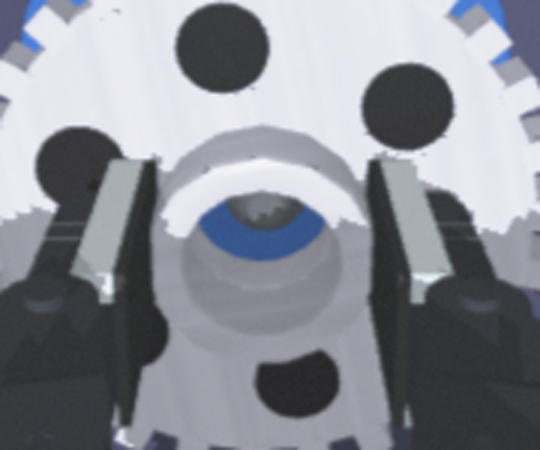

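The rod tip sits in the bore at crop (265,210), laterally centred, with no contact force. I'll lower the rest of the way.

step_arm(targets=[[[0,0,0],[0,0,8],25],[[0,0,0],[0,0,8],25],[[0,0,0],[0,0,8],25],[[0,0,0],[0,0,8],25],[[0,0,0],[0,0,8],25]])

```text
time: 7.08
tool_pos: [0.6535, 0.0015, 0.1054]
tcp_rot: [-3.096, -0.534, 0.002]
wrist_force: [-0.3, 0.4, -4.7]
width: 0.389
grip_force: 61.0
```

step_arm(targets=[[[0,0,0],[0,0,6],25],[[0,0,0],[0,0,4],25],[[0,0,0],[0,0,2],25],[[0,0,0],[0,0,1],25],[[0,0,0],[0,0,0],25]])

```text
time: 7.5
tool_pos: [0.6538, 0.0015, 0.0951]
tcp_rot: [-3.096, -0.534, 0.001]
wrist_force: [-3.4, -0.3, 3.8]
width: 0.387
grip_force: 61.6
```

step_arm(targets=[[[0,0,0],[0,0,0],60],[[0,0,0],[0,0,0],60],[[0,0,0],[0,0,0],60],[[0,0,0],[0,0,-15],60],[[0,0,0],[0,0,-35],60]])

```text
time: 7.92
tool_pos: [0.6503, 0.0016, 0.1387]
tcp_rot: [-3.094, -0.534, 0.016]
wrist_force: [-0.8, 0.3, -0.5]
width: 0.7
grip_force: 0.0
```

step_arm(targets=[[[0,0,0],[0,0,-35],60],[[0,0,0],[0,0,-21],60],[[0,0,0],[0,0,0],60]])

```text
time: 8.17
tool_pos: [0.6581, 0.0013, 0.2074]
tcp_rot: [3.093, 0.534, 0.02]
wrist_force: [1.2, 0.4, 0.0]
width: 0.706
grip_force: 0.0
```

```bash
python3 - <<'E'
from h import *
moved((0,0,53),(0,0,-106))
c=calibration("top");im=read_camera("top")
for s in [(263,150)]:
    m=masks(im)["steel"]; 
    try: p,a=blob(m,(254,146),24);print(p,a,unproj(c,p,.02).round(4))
    except Exception as e: print(e)
c=wcal(); im=read_camera("wrist")
q=c["camera_matrix"]@(c["R"]@np.array([.65,0,.02])+c["t"]); px=q[:2]/q[2]
p,a=blob(masks(im)["steel"],px,90);print(px,p,2*(a/np.pi)**.5*q[2]/324.6,unproj(c,p,.02).round(4))
to((.38,.2859,.2),(.38,.2859,.12),(.38,.2859,.084))
E
```

```text
[254.74015152 146.96085859] 1320.0 [0.6504 0.0019 0.02  ]
[256.95075035 193.29398339] [254.9964844 197.7814222] 0.10513331854408411 [6.459e-01 2.000e-04 2.000e-02]
t 8.27 cmd [0.6537 0.0014 0.2   ] meas-cmd mm [ 1.4 -0.   1.8] w 0.703 g 0.0 F [-0.   0.  -0.6]
to [0.38   0.2859 0.2   ] shift [-162.5 -359.8   -0. ] = 11 x [-14.8 -32.7  -0. ]
to [0.38   0.2859 0.12  ] shift [ 0.  0. 80.] = 3 x [ 0.   0.  26.7]
to [0.38   0.2859 0.084 ] shift [ 0.  0. 36.] = 1 x [ 0.  0. 36.]
```

step_arm(targets=[[[0,0,0],[-14.8,-32.7,0],70],[[0,0,0],[-14.8,-32.7,0],70],[[0,0,0],[-14.8,-32.7,0],70],[[0,0,0],[-14.8,-32.7,0],70],[[0,0,0],[-14.8,-32.7,0],70]])

```text
time: 8.68
tool_pos: [0.5269, 0.1313, 0.1974]
tcp_rot: [-3.096, -0.533, 0.006]
wrist_force: [0.5, 0.7, 0.8]
width: 0.82
grip_force: 0.0
```

step_arm(targets=[[[0,0,0],[-14.8,-32.7,0],70],[[0,0,0],[-14.8,-32.7,0],70],[[0,0,0],[-14.8,-32.7,0],70],[[0,0,0],[-14.8,-32.7,0],70],[[0,0,0],[-14.8,-32.7,0],70]])

```text
time: 9.1
tool_pos: [0.4024, 0.2602, 0.1978]
tcp_rot: [3.095, 0.534, -0.005]
wrist_force: [0.7, 0.7, 0.1]
width: 0.819
grip_force: 0.0
```

step_arm(targets=[[[0,0,0],[-14.5,-32.8,0],70],[[0,0,0],[0,0,0],70],[[0,0,0],[0,0,0],70]])

```text
time: 9.35
tool_pos: [0.3781, 0.2864, 0.1981]
tcp_rot: [3.093, 0.541, -0.004]
wrist_force: [-0.1, -0.1, 0.1]
width: 0.82
grip_force: 0.0
```

```bash
python3 - <<'E'
from h import *
moved((-162.5,-359.8,0))
c=wcal(); im=read_camera("wrist"); cv2.imwrite("pics/w7.png",im[:,:,::-1])
q=c["camera_matrix"]@(c["R"]@np.array([.38,.2859,.01])+c["t"]); px=q[:2]/q[2]
p,a=blob(masks(im)["steel"],px,75);print(px,p,2*(a/np.pi)**.5*q[2]/324.6,unproj(c,p,.01).round(4))
to((.38,.2859,.12),(.38,.2859,.084))
E
```

```text
[256.87392564 185.18194562] [258.85776301 177.28304958] 0.08058802427831792 [0.3869 0.2866 0.01  ]
t 9.4 cmd [0.38   0.2859 0.2   ] meas-cmd mm [-0.8 -0.1 -1.6] w 0.819 g 0.0 F [0.7 0.2 0.6]
to [0.38   0.2859 0.12  ] shift [-0.  0. 80.] = 3 x [-0.   0.  26.7]
to [0.38   0.2859 0.084 ] shift [ 0.  0. 36.] = 1 x [ 0.  0. 36.]
```

step_arm(targets=[[[0,0,0],[1,0,27],70],[[0,0,0],[1,0,27],70],[[0,0,0],[0,0,26],70],[[0,0,0],[0,0,18],70],[[0,0,0],[0,0,18],70]])

```text
time: 9.82
tool_pos: [0.3824, 0.2848, 0.0817]
tcp_rot: [3.095, 0.531, -0.003]
wrist_force: [0.1, -0.3, 0.2]
width: 0.823
grip_force: 0.0
```

step_arm(targets=[[[0,0,0],[0,0,0],70],[[0,0,0],[0,0,0],25],[[0,0,0],[0,0,0],25],[[0,0,0],[0,0,0],25],[[0,0,0],[0,0,0],25]])

```text
time: 10.23
tool_pos: [0.3835, 0.287, 0.0856]
tcp_rot: [-3.095, -0.534, -0.004]
wrist_force: [1.2, -2.4, 3.6]
width: 0.388
grip_force: 59.3
```

step_arm(targets=[[[0,0,0],[0,0,-10],25],[[0,0,0],[0,0,-27],25],[[0,0,0],[0,0,-40],25],[[0,0,0],[0,0,-39],25],[[0,0,0],[0,0,0],25]])

```text
time: 10.65
tool_pos: [0.3863, 0.2897, 0.2093]
tcp_rot: [-3.089, -0.533, -0.023]
wrist_force: [1.7, 1.6, -1.3]
width: 0.392
grip_force: 60.4
```

```bash
python3 - <<'E'
from h import *
moved((2,0,0)); im=read_camera("wrist"); cv2.imwrite("pics/w8.png",im[:,:,::-1])
to((.6495,.0005,.2))
E
```

```text
t 10.7 cmd [0.3819 0.2866 0.2   ] meas-cmd mm [3.3 2.3 6.2] w 0.39 g 60.4 F [-0.3 -0.3 -2.3]
to [6.495e-01 5.000e-04 2.000e-01] shift [156.2 359.3  -0. ] = 11 x [14.2 32.7 -0. ]
```

View pics/w8.png

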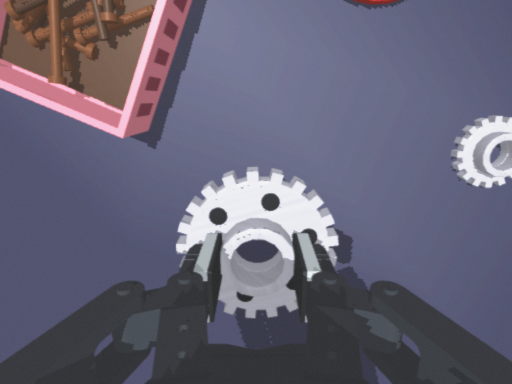

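The medium gear is held at (257,250), disc rows about 177–317. The basket and red stand are clear.

```bash
python3 - <<'E'
from h import *
c=wcal(); f=lambda uv,d:(RT.T@(unproj(c,uv,load()[2]-d)-load())*1000).round(1)
print(f((257,177.5),.074),f((257,317),.074))
to()
E
```

```text
[36.7  0.1 74. ] [-38.7   0.1  74. ]
t 10.7 cmd [0.3819 0.2866 0.2   ] meas-cmd mm [3.3 2.3 6.2] w 0.39 g 60.4 F [-0.3 -0.3 -2.3]
```

step_arm(targets=[[[0,0,0],[14.4,32.7,0],25],[[0,0,0],[14.4,32.7,0],25],[[0,0,0],[14.4,32.7,0],25],[[0,0,0],[14.4,32.7,0],25],[[0,0,0],[14.4,32.7,0],25]])

```text
time: 11.12
tool_pos: [0.5044, 0.1553, 0.1988]
tcp_rot: [-3.096, -0.535, 0.003]
wrist_force: [0.1, 0.7, -2.1]
width: 0.392
grip_force: 60.5
```

step_arm(targets=[[[0,0,0],[14.4,32.7,0],25],[[0,0,0],[14.4,32.7,0],25],[[0,0,0],[14.4,32.7,0],25],[[0,0,0],[14.4,32.7,0],25],[[0,0,0],[14.4,32.7,0],25]])

```text
time: 11.53
tool_pos: [0.6272, 0.0255, 0.1984]
tcp_rot: [-3.095, -0.534, 0.004]
wrist_force: [1.2, 1.3, -1.1]
width: 0.39
grip_force: 60.5
```

step_arm(targets=[[[0,0,0],[14.2,32.7,0],25],[[0,0,0],[0,0,0],25],[[0,0,0],[0,0,20],25],[[0,0,0],[0,0,20],25],[[0,0,0],[0,0,0],25]])

```text
time: 11.95
tool_pos: [0.6477, 0.0008, 0.1539]
tcp_rot: [-3.094, -0.533, 0.016]
wrist_force: [-1.3, -0.2, -2.9]
width: 0.391
grip_force: 60.6
```

step_arm(targets=[[[0,0,0],[0,0,5],25],[[0,0,0],[0,0,4],25],[[0,0,0],[0,0,4],25],[[0,0,0],[0,0,0],25]])

```text
time: 12.28
tool_pos: [0.6516, 0.0011, 0.1468]
tcp_rot: [-3.096, -0.535, 0.0]
wrist_force: [-0.3, -0.0, -3.5]
width: 0.39
grip_force: 60.6
```

```bash
python3 - <<'E'
from h import *
moved((158.2,359.7,53)); im=read_camera("wrist")[180:330,170:350]
a=cv2.resize(im,(540,450),interpolation=cv2.INTER_CUBIC);cv2.imwrite("pics/w9.png",a[:,:,::-1]); to()
E
```

```text
t 12.33 cmd [0.6515 0.0007 0.147 ] meas-cmd mm [0.3 0.3 0.2] w 0.388 g 60.7 F [-0.9 -0.6 -2.4]
```

View pics/w9.png

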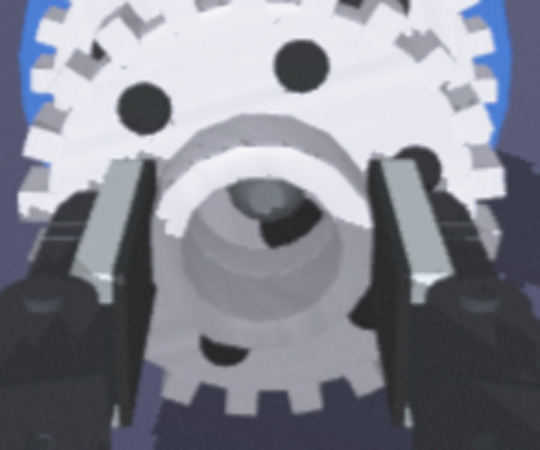

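The rod tip is inside the bore at crop (267,195) with no force. Lowering 30 mm.

step_arm(targets=[[[0,0,0],[0,0,7],25],[[0,0,0],[0,0,7],25],[[0,0,0],[0,0,7],25],[[0,0,0],[0,0,5],25],[[0,0,0],[0,0,2],25]])

```text
time: 12.75
tool_pos: [0.6513, 0.0008, 0.1195]
tcp_rot: [-3.095, -0.534, 0.003]
wrist_force: [-8.2, 0.7, 16.6]
width: 0.388
grip_force: 62.6
```

step_arm(targets=[[[0,0,0],[0,0,1],25],[[0,0,0],[0,0,1],25],[[0,0,0],[0,0,0],25]])

```text
time: 13.0
tool_pos: [0.6513, 0.0008, 0.1195]
tcp_rot: [-3.095, -0.534, 0.003]
wrist_force: [-8.6, 1.3, 16.1]
width: 0.39
grip_force: 62.4
```

step_arm(targets=[[[0,0,0],[0,0,0],60],[[0,0,0],[0,0,0],60],[[0,0,0],[0,0,0],60],[[0,0,0],[0,0,-15],60],[[0,0,0],[0,0,-35],60]])

```text
time: 13.42
tool_pos: [0.6477, 0.0009, 0.1608]
tcp_rot: [-3.093, -0.534, 0.018]
wrist_force: [-0.1, -0.4, -0.8]
width: 0.701
grip_force: 0.0
```

step_arm(targets=[[[0,0,0],[0,0,-33],60],[[0,0,0],[0,0,0],60]])

```text
time: 13.58
tool_pos: [0.6561, 0.0007, 0.2076]
tcp_rot: [3.093, 0.534, 0.019]
wrist_force: [1.9, -0.3, 0.5]
width: 0.699
grip_force: 0.0
```

```bash
python3 - <<'E'
from h import *
moved((0,0,30),(0,0,-83))
im=read_camera("wrist"); cv2.imwrite("pics/w10.png",im[:,:,::-1])
to((.477,.1132,.2))
E
```

```text
t 13.63 cmd [0.6515 0.0007 0.2   ] meas-cmd mm [ 3.5 -0.1  4.9] w 0.705 g 0.0 F [0.7 0.5 1. ]
to [0.477  0.1132 0.2   ] shift [-126.7 -164.4   -0. ] = 6 x [-21.1 -27.4  -0. ]
```

View pics/w10.png

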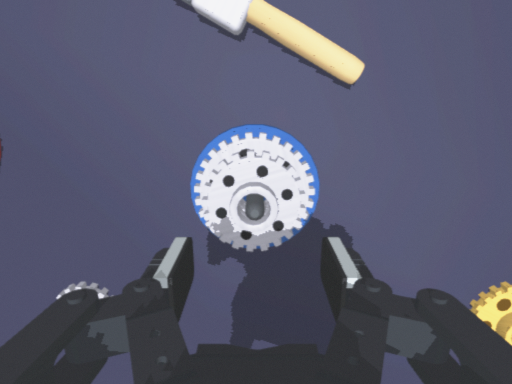

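Both gears lie flat, and the rod shows in the bore at (254,205). Next is the small steel gear.

step_arm(targets=[[[0,0,0],[-21,-27.4,0],70],[[0,0,0],[-21,-27.4,0],70],[[0,0,0],[-21,-27.4,0],70],[[0,0,0],[-21,-27.4,0],70],[[0,0,0],[-21,-27.4,0],70]])

```text
time: 14.05
tool_pos: [0.5048, 0.0951, 0.1982]
tcp_rot: [-3.096, -0.533, 0.004]
wrist_force: [-0.7, 0.5, -0.1]
width: 0.819
grip_force: 0.0
```

step_arm(targets=[[[0,0,0],[-21,-27.4,0],70],[[0,0,0],[0,0,0],70],[[0,0,0],[0,0,27],70],[[0,0,0],[0,0,27],70],[[0,0,0],[0,0,26],70]])

```text
time: 14.47
tool_pos: [0.4779, 0.1136, 0.1187]
tcp_rot: [3.096, 0.535, 0.002]
wrist_force: [-1.1, 0.3, -0.5]
width: 0.817
grip_force: 0.0
```

step_arm(targets=[[[0,0,0],[0,0,18],70],[[0,0,0],[0,0,18],70],[[0,0,0],[0,0,0],70],[[0,0,0],[0,0,0],25],[[0,0,0],[0,0,0],25]])

```text
time: 14.88
tool_pos: [0.4783, 0.1134, 0.0841]
tcp_rot: [3.096, 0.534, 0.0]
wrist_force: [0.6, -0.3, -0.1]
width: 0.551
grip_force: 0.0
```

step_arm(targets=[[[0,0,0],[0,0,0],25],[[0,0,0],[0,0,0],25],[[0,0,0],[0,0,-10],25],[[0,0,0],[0,0,-27],25],[[0,0,0],[0,0,-39],25]])

```text
time: 15.3
tool_pos: [0.4747, 0.1128, 0.158]
tcp_rot: [3.096, 0.534, -0.013]
wrist_force: [0.2, 0.5, -2.7]
width: 0.387
grip_force: 60.2
```

step_arm(targets=[[[0,0,0],[0,0,-40],25],[[0,0,0],[0,0,0],25],[[0,0,0],[0,0,0],25]])

```text
time: 15.55
tool_pos: [0.4803, 0.1139, 0.2043]
tcp_rot: [-3.096, -0.534, -0.014]
wrist_force: [-0.3, -0.1, -3.6]
width: 0.384
grip_force: 60.3
```

```bash
python3 - <<'E'
from h import *
moved((-126,-164.4,0)); im=read_camera("wrist"); cv2.imwrite("pics/w11.png",im[:,:,::-1])
to((.6515,.0007,.2))
E
```

```text
t 15.6 cmd [0.4777 0.1134 0.2   ] meas-cmd mm [0.8 0.1 1.6] w 0.384 g 60.3 F [-0.8  0.2 -2.4]
to [0.6515 0.0007 0.2   ] shift [126.  164.4  -0. ] = 6 x [21.  27.4 -0. ]
```

View pics/w11.png

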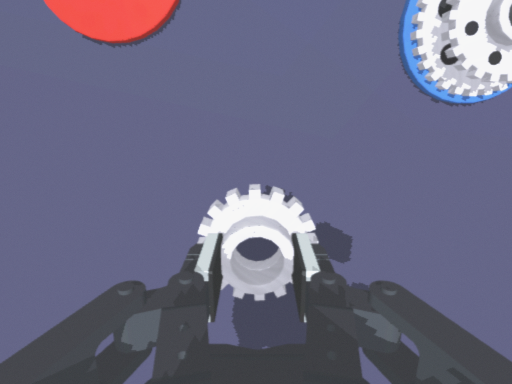

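Held, with the same offset as the medium gear: disc rows about 195–299 at column 257. Same placing target.

step_arm(targets=[[[0,0,0],[21,27.4,0],25],[[0,0,0],[21,27.4,0],25],[[0,0,0],[21,27.4,0],25],[[0,0,0],[21,27.4,0],25],[[0,0,0],[21,27.4,0],25]])

```text
time: 16.02
tool_pos: [0.622, 0.0186, 0.1969]
tcp_rot: [-3.095, -0.534, 0.008]
wrist_force: [0.4, 0.3, -1.7]
width: 0.383
grip_force: 60.3
```

step_arm(targets=[[[0,0,0],[21,27.4,0],25],[[0,0,0],[0,0,0],25],[[0,0,0],[0,0,20],25],[[0,0,0],[0,0,20],25],[[0,0,0],[0,0,0],25]])

```text
time: 16.43
tool_pos: [0.647, 0.0008, 0.1525]
tcp_rot: [-3.093, -0.533, 0.02]
wrist_force: [-2.2, 0.8, -3.8]
width: 0.383
grip_force: 60.5
```

step_arm(targets=[[[0,0,0],[0,0,4],25],[[0,0,0],[0,0,4],25],[[0,0,0],[0,0,4],25],[[0,0,0],[0,0,2],25],[[0,0,0],[0,0,0],25]])

```text
time: 16.85
tool_pos: [0.6517, 0.0009, 0.146]
tcp_rot: [3.096, 0.535, 0.0]
wrist_force: [-0.1, 1.3, -2.4]
width: 0.385
grip_force: 60.5
```

```bash
python3 - <<'E'
from h import *
moved((126,164.4,54)); im=read_camera("wrist")[180:330,170:350]
a=cv2.resize(im,(540,450),interpolation=cv2.INTER_CUBIC);cv2.imwrite("pics/w12.png",a[:,:,::-1]); to()
E
```

```text
t 16.9 cmd [0.6515 0.0007 0.146 ] meas-cmd mm [0.4 0.2 0.3] w 0.382 g 60.5 F [-0.4  0.9 -1.9]
```

View pics/w12.png

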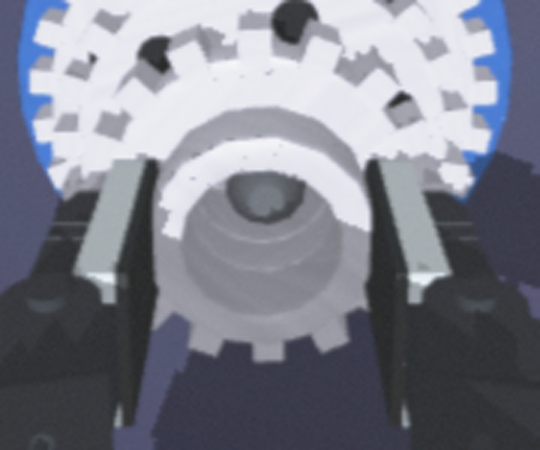

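The rod tip shows in the bore at crop (265,195). Seating it now.

step_arm(targets=[[[0,0,0],[0,0,2],25],[[0,0,0],[0,0,1],25],[[0,0,0],[0,0,1],25],[[0,0,0],[0,0,1],25],[[0,0,0],[0,0,0],25]])

```text
time: 17.32
tool_pos: [0.6523, 0.0009, 0.1434]
tcp_rot: [3.096, 0.534, 0.002]
wrist_force: [-4.7, -0.3, 9.0]
width: 0.384
grip_force: 61.7
```

step_arm(targets=[[[0,0,0],[0,0,0],60],[[0,0,0],[0,0,0],60],[[0,0,0],[0,0,0],60],[[0,0,0],[0,0,-15],60],[[0,0,0],[0,0,-35],60]])

```text
time: 17.73
tool_pos: [0.6478, 0.0009, 0.185]
tcp_rot: [-3.093, -0.534, 0.018]
wrist_force: [-0.5, -0.1, 0.1]
width: 0.708
grip_force: 0.0
```

step_arm(targets=[[[0,0,0],[0,0,-9],60],[[0,0,0],[0,0,0],60],[[0,0,0],[0,0,0],60]])

```text
time: 17.98
tool_pos: [0.6523, 0.0008, 0.2005]
tcp_rot: [3.095, 0.534, 0.003]
wrist_force: [-0.2, 0.4, -0.3]
width: 0.703
grip_force: 0.0
```

```bash
python3 - <<'E'
from h import *
moved((0,0,5),(0,0,-59))
c=wcal(); im=read_camera("wrist")
q=c["camera_matrix"]@(c["R"]@np.array([.65,0,.068])+c["t"]); px=q[:2]/q[2]
cv2.imwrite("pics/w13.png",im[:,:,::-1]); print(px)
to((.6035,-.2848,.2))
E
```

```text
[257.1304234  211.58327126]
t 18.03 cmd [0.6515 0.0007 0.2   ] meas-cmd mm [-0.1  0.  -0.9] w 0.706 g 0.0 F [-0.1 -0.1  0.1]
to [ 0.6035 -0.2848  0.2   ] shift [-140.9  252.9   -0. ] = 8 x [-17.6  31.6  -0. ]
```

step_arm(targets=[[[0,0,0],[-17.6,31.6,0],70],[[0,0,0],[-17.6,31.6,0],70],[[0,0,0],[-17.6,31.6,0],70],[[0,0,0],[-17.6,31.6,0],70],[[0,0,0],[-17.6,31.6,0],70]])

```text
time: 18.45
tool_pos: [0.6201, -0.1785, 0.1972]
tcp_rot: [-3.094, -0.535, 0.005]
wrist_force: [2.1, 0.2, -0.4]
width: 0.822
grip_force: 0.0
```

step_arm(targets=[[[0,0,0],[-17.6,31.6,0],70],[[0,0,0],[-17.6,31.6,0],70],[[0,0,0],[-17.6,31.6,0],70],[[0,0,0],[0,0,0],70],[[0,0,0],[0,0,0],70]])

```text
time: 18.87
tool_pos: [0.6022, -0.2862, 0.1974]
tcp_rot: [-3.095, -0.528, 0.004]
wrist_force: [0.1, 0.8, -0.3]
width: 0.822
grip_force: 0.0
```

```bash
python3 - <<'E'
from h import *
moved((-140.8,252.8,0))
c=wcal(); im=read_camera("wrist")
q=c["camera_matrix"]@(c["R"]@np.array([.6035,-.2848,.01])+c["t"]); px=q[:2]/q[2]
p,a=blob(masks(im)["brass"],px,75);X=unproj(c,p,.01);print(px,p,2*(a/np.pi)**.5*q[2]/324.6,X.round(4),"rel tool mm",(RT.T@(X-load())*1000).round(1))
to()
E
```

```text
[256.99422511 185.3158455 ] [257.9053337 178.2392828] 0.09005316143758281 [ 0.6095 -0.2835  0.01  ] rel tool mm [  6.    0.9 190. ]
t 18.92 cmd [ 0.6036 -0.2846  0.2   ] meas-cmd mm [-1.  -0.1 -2.5] w 0.821 g 0.0 F [-0.2 -0.4  0.8]
```

step_arm(targets=[[[0,0,0],[1,0,27],70],[[0,0,0],[0,0,27],70],[[0,0,0],[0,0,26],70],[[0,0,0],[0,0,18],70],[[0,0,0],[0,0,18],70]])

```text
time: 19.33
tool_pos: [0.6039, -0.2815, 0.081]
tcp_rot: [-3.093, -0.537, 0.004]
wrist_force: [-0.1, -0.3, 0.5]
width: 0.822
grip_force: 0.0
```

step_arm(targets=[[[0,0,0],[0,0,0],70],[[0,0,0],[0,0,0],25],[[0,0,0],[0,0,0],25],[[0,0,0],[0,0,0],25],[[0,0,0],[0,0,0],25]])

```text
time: 19.75
tool_pos: [0.6061, -0.2843, 0.086]
tcp_rot: [3.094, 0.535, 0.004]
wrist_force: [-0.0, 1.2, 1.7]
width: 0.39
grip_force: 59.3
```

step_arm(targets=[[[0,0,0],[0,0,-10],25],[[0,0,0],[0,0,-27],25],[[0,0,0],[0,0,-40],25],[[0,0,0],[0,0,-39],25],[[0,0,0],[0,0,0],25]])

```text
time: 20.17
tool_pos: [0.6091, -0.2867, 0.2109]
tcp_rot: [3.086, 0.532, 0.02]
wrist_force: [2.7, -1.1, -2.2]
width: 0.389
grip_force: 60.7
```

```bash
python3 - <<'E'
from h import *
moved((1,0,0)); im=read_camera("wrist"); m=masks(im)["brass"]
r=[np.nonzero(m[100:370,u])[0][[0,-1]]+100 for u in (250,254,257,260,264)]; print(r)
# shadowed rows: print looser mask too
hsv=cv2.cvtColor(im,cv2.COLOR_RGB2HSV); m2=(hsv[...,0]>12)&(hsv[...,0]<38)&(hsv[...,1]>60)
print([np.nonzero(m2[100:370,u])[0][[0,-1]]+100 for u in (250,254,257,260,264)])
to((.6025,.271,.2))
E
```

```text
[array([161, 316]), array([156, 324]), array([156, 324]), array([156, 324]), array([166, 316])]
[array([161, 316]), array([156, 325]), array([156, 325]), array([156, 325]), array([166, 316])]
t 20.22 cmd [ 0.6045 -0.2843  0.2   ] meas-cmd mm [ 3.5 -1.8  7.5] w 0.388 g 60.6 F [ 0.7 -0.  -3.9]
to [0.6025 0.271  0.2   ] shift [ 184.2 -523.8   -0. ] = 15 x [ 12.3 -34.9  -0. ]
```

step_arm(targets=[[[0,0,0],[4.8,-34.9,0],25],[[0,0,0],[4.8,-34.9,0],25],[[0,0,0],[4.8,-34.9,0],25],[[0,0,0],[4.8,-34.9,0],25],[[0,0,0],[4.8,-34.9,0],25]])

```text
time: 20.63
tool_pos: [0.5667, -0.1102, 0.198]
tcp_rot: [-3.095, -0.533, 0.005]
wrist_force: [1.1, 0.0, -4.2]
width: 0.388
grip_force: 60.9
```

step_arm(targets=[[[0,0,0],[4.8,-34.9,0],25],[[0,0,0],[4.8,-34.9,0],25],[[0,0,0],[4.8,-34.9,0],25],[[0,0,0],[4.8,-34.9,0],25],[[0,0,0],[4.8,-34.9,0],25]])

```text
time: 21.05
tool_pos: [0.5309, 0.062, 0.1983]
tcp_rot: [-3.096, -0.533, 0.005]
wrist_force: [0.6, 1.1, -3.9]
width: 0.389
grip_force: 60.9
```

step_arm(targets=[[[0,0,0],[4.8,-34.9,0],25],[[0,0,0],[4.8,-34.9,0],25],[[0,0,0],[4.8,-34.9,0],25],[[0,0,0],[4.8,-34.9,0],25],[[0,0,0],[4.8,-34.9,0],25]])

```text
time: 21.47
tool_pos: [0.4951, 0.234, 0.1984]
tcp_rot: [3.095, 0.534, -0.005]
wrist_force: [1.1, -0.1, -3.6]
width: 0.391
grip_force: 60.9
```

step_arm(targets=[[[0,0,0],[0,0,0],25],[[0,0,0],[0,0,0],25],[[0,0,0],[0,0,0],25]])

```text
time: 21.72
tool_pos: [0.496, 0.2327, 0.1986]
tcp_rot: [3.094, 0.536, -0.004]
wrist_force: [-0.2, -0.0, -4.1]
width: 0.39
grip_force: 61.1
```

```bash
cat >> h.py <<'E'
from scipy.optimize import least_squares
def disc(mask,c,z,r):
    cs,_=cv2.findContours(mask.astype(np.uint8),cv2.RETR_EXTERNAL,cv2.CHAIN_APPROX_NONE)
    k=cv2.convexHull(max(cs,key=cv2.contourArea))[:,0]; k=k[(k[:,1]>2)&(k[:,0]>2)&(k[:,0]<509)]
    P=np.array([(RT.T@(unproj(c,u,z)-load()))[:2] for u in k])*1000
    s=least_squares(lambda q:np.hypot(*(P-q[:2]).T)-q[2],[*P.mean(0),r],loss="soft_l1"); return s.x.round(1),len(P)
E
python3 - <<'E'
from h import *
moved((72,-523.5,0))
b=cv2.imread("pics/w4.png")[:,:,::-1].copy()
p=load(); m=masks(b)["blue"]; np.savetxt("cmd.txt",[.5451,-.0365,.2]); print("blue at w4 rel",disc(m,wcal(),.01,56)); np.savetxt("cmd.txt",p)
im=read_camera("wrist"); cv2.imwrite("pics/w14.png",im[:,:,::-1]); print("red rel",disc(masks(im)["red"],wcal(),.01,56))
to((.600,.2705,.2))
E
```

```text
blue at w4 rel (array([113.4,   0.8,  55.1]), 30)
red rel (array([114.1,  -0.8,  55.3]), 35)
t 21.77 cmd [0.4969 0.2331 0.2   ] meas-cmd mm [-0.5 -0.9 -1.2] w 0.39 g 61.1 F [ 1.5 -1.2 -4.2]
to [0.6    0.2705 0.2   ] shift [109.7  -0.7  -0. ] = 3 x [36.6 -0.2 -0. ]
```

step_arm(targets=[[[0,0,0],[37,-0.3,0],25],[[0,0,0],[37,-0.2,0],25],[[0,0,0],[37.5,-0.3,0],25],[[0,0,0],[0,0,0],25],[[0,0,0],[0,0,20],25]])

```text
time: 22.18
tool_pos: [0.6071, 0.271, 0.1835]
tcp_rot: [-3.095, -0.53, -0.013]
wrist_force: [2.1, -0.2, -2.5]
width: 0.387
grip_force: 61.2
```

step_arm(targets=[[[0,0,0],[0,0,20],25],[[0,0,0],[0,0,0],25],[[0,0,0],[0,0,5],25],[[0,0,0],[0,0,4],25],[[0,0,0],[0,0,4],25]])

```text
time: 22.6
tool_pos: [0.6027, 0.2709, 0.1479]
tcp_rot: [-3.096, -0.533, -0.003]
wrist_force: [-0.5, 0.3, -4.0]
width: 0.387
grip_force: 61.2
```

step_arm(targets=[[[0,0,0],[0,0,0],25],[[0,0,0],[0,0,0],25]])

```text
time: 22.77
tool_pos: [0.6021, 0.2712, 0.1476]
tcp_rot: [-3.096, -0.534, -0.001]
wrist_force: [-0.3, -0.2, -3.7]
width: 0.388
grip_force: 61.1
```

```bash
python3 - <<'E'
from h import *
moved((111.5,-.8,53)); im=read_camera("wrist")[180:330,170:350]
a=cv2.resize(im,(540,450),interpolation=cv2.INTER_CUBIC);cv2.imwrite("pics/w15.png",a[:,:,::-1]); to()
E
```

```text
t 22.82 cmd [0.6017 0.2712 0.147 ] meas-cmd mm [0.6 0.2 0.8] w 0.393 g 61.1 F [-0.   0.7 -4. ]
```

View pics/w15.png

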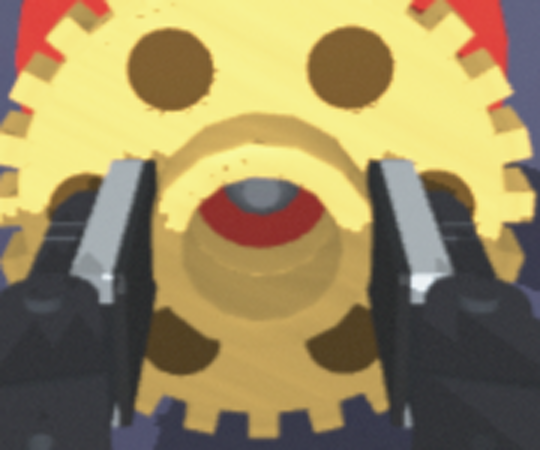

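The rod tip is in the bore at crop (263,193), centred, with no force. Lowering. That was the last picture I'm allowed to view.

step_arm(targets=[[[0,0,0],[0,0,9],25],[[0,0,0],[0,0,9],25],[[0,0,0],[0,0,9],25],[[0,0,0],[0,0,9],25],[[0,0,0],[0,0,8],25]])

```text
time: 23.23
tool_pos: [0.6012, 0.271, 0.101]
tcp_rot: [3.095, 0.534, -0.003]
wrist_force: [0.3, 0.8, -4.1]
width: 0.388
grip_force: 61.1
```

step_arm(targets=[[[0,0,0],[0,0,5],25],[[0,0,0],[0,0,2],25],[[0,0,0],[0,0,1],25],[[0,0,0],[0,0,1],25],[[0,0,0],[0,0,0],25]])

```text
time: 23.65
tool_pos: [0.6015, 0.2711, 0.096]
tcp_rot: [3.095, 0.534, -0.003]
wrist_force: [-6.6, -2.0, 9.5]
width: 0.386
grip_force: 62.6
```

step_arm(targets=[[[0,0,0],[0,0,0],60],[[0,0,0],[0,0,0],60],[[0,0,0],[0,0,0],60],[[0,0,0],[0,0,-20],60],[[0,0,0],[0,0,-36],60]])

```text
time: 24.07
tool_pos: [0.5987, 0.2699, 0.1447]
tcp_rot: [3.094, 0.534, -0.016]
wrist_force: [0.5, -0.0, -0.2]
width: 0.703
grip_force: 0.0
```

step_arm(targets=[[[0,0,0],[0,0,-36],60],[[0,0,0],[0,0,-14],60],[[0,0,0],[0,0,0],60],[[0,0,0],[-23.7,29.4,0],60],[[0,0,0],[-23.7,29.4,0],60]])

```text
time: 24.48
tool_pos: [0.5769, 0.2006, 0.1991]
tcp_rot: [-3.095, -0.539, -0.001]
wrist_force: [0.2, -1.0, 0.3]
width: 0.702
grip_force: 0.0
```

step_arm(targets=[[[0,0,0],[-23.7,29.4,0],60],[[0,0,0],[-23.7,29.4,0],60],[[0,0,0],[-23.7,29.4,0],60],[[0,0,0],[-23.7,29.4,0],60],[[0,0,0],[-23.7,29.4,0],60]])

```text
time: 24.9
tool_pos: [0.513, 0.0203, 0.1982]
tcp_rot: [-3.095, -0.535, 0.003]
wrist_force: [0.3, -0.6, 0.3]
width: 0.705
grip_force: 0.0
```

step_arm(targets=[[[0,0,0],[-23.7,29.4,0],60],[[0,0,0],[-23.7,29.4,0],60],[[0,0,0],[-23.7,29.4,0],60],[[0,0,0],[-23.7,29.4,0],60],[[0,0,0],[-23.7,29.4,0],60]])

```text
time: 25.32
tool_pos: [0.4507, -0.1577, 0.1985]
tcp_rot: [-3.095, -0.534, 0.002]
wrist_force: [1.0, -1.1, -0.6]
width: 0.703
grip_force: 0.0
```

step_arm(targets=[[[0,0,0],[-23.7,29.4,0],60],[[0,0,0],[-23.7,29.4,0],60],[[0,0,0],[-23.7,29.4,0],60],[[0,0,0],[-23.7,29.4,0],60],[[0,0,0],[0,0,0],60]])

```text
time: 25.73
tool_pos: [0.4001, -0.3041, 0.1989]
tcp_rot: [3.095, 0.526, -0.002]
wrist_force: [0.8, 1.0, 0.2]
width: 0.7
grip_force: 0.0
```

step_arm(targets=[[[0,0,0],[0,0,0],60],[[0,0,0],[0,0,0],60]])

```text
time: 25.9
tool_pos: [0.4017, -0.2986, 0.1986]
tcp_rot: [-3.094, -0.532, 0.002]
wrist_force: [0.4, 0.2, 0.3]
width: 0.701
grip_force: 0.0
```

```bash
python3 - <<'E'
from h import *
moved((0,0,53),(0,0,-106),np.array((-23.7,29.4,0))*16)
c=wcal(); im=read_camera("wrist")
q=c["camera_matrix"]@(c["R"]@np.array([.402,-.2995,.01])+c["t"]); px=q[:2]/q[2]
p,a=blob(masks(im)["brass"],px,60);X=unproj(c,p,.01);print(px,p,2*(a/np.pi)**.5*q[2]/324.6,X.round(4),"rel tool mm",(RT.T@(X-load())*1000).round(1))
to((.402,-.2995,.2))
E
```

```text
[257.24769368 185.39814387] [259.5701279  182.57670352] 0.06376328010663733 [ 0.4049 -0.3005  0.01  ] rel tool mm [  2.2   2.3 190. ]
t 25.95 cmd [ 0.4021 -0.2991  0.2   ] meas-cmd mm [-0.   1.  -1.2] w 0.702 g 0.0 F [-0.4  1.  -0.2]
to [ 0.402  -0.2995  0.2   ] shift [-0.2  0.4 -0. ] = 1 x [-0.2  0.4 -0. ]
```

step_arm(targets=[[[0,0,0],[-1.5,1,27],60],[[0,0,0],[-1,0.8,27],60],[[0,0,0],[0,0,26],60],[[0,0,0],[0,0,18],60],[[0,0,0],[0,0,18],60]])

```text
time: 26.37
tool_pos: [0.4006, -0.2993, 0.0821]
tcp_rot: [-3.094, -0.538, 0.002]
wrist_force: [-0.5, -0.7, -0.7]
width: 0.702
grip_force: 0.0
```

step_arm(targets=[[[0,0,0],[0,0,0],60],[[0,0,0],[0,0,0],25],[[0,0,0],[0,0,0],25],[[0,0,0],[0,0,0],25],[[0,0,0],[0,0,0],25]])

```text
time: 26.78
tool_pos: [0.4015, -0.3018, 0.0852]
tcp_rot: [3.094, 0.535, 0.003]
wrist_force: [-0.0, 0.9, -0.4]
width: 0.38
grip_force: 60.0
```

step_arm(targets=[[[0,0,0],[0,0,-10],25],[[0,0,0],[0,0,-27],25],[[0,0,0],[0,0,-40],25],[[0,0,0],[0,0,-39],25],[[0,0,0],[0,0,0],25]])

```text
time: 27.2
tool_pos: [0.4045, -0.305, 0.2096]
tcp_rot: [3.084, 0.532, 0.016]
wrist_force: [1.4, -2.2, -1.4]
width: 0.387
grip_force: 60.4
```

```bash
python3 - <<'E'
from h import *
moved((-2.5,1.8,0)); im=read_camera("wrist"); m=masks(im)["brass"]
print([np.nonzero(m[100:370,u])[0][[0,-1]]+100 for u in (240,245,250,254,257,260,264,268,273)])
c=wcal(); f=lambda uv,d:(RT.T@(unproj(c,uv,load()[2]-d)-load())*1000).round(1)
for v in (185,190,195,200,290,295,300,305): print(v,f((257,v),.074)[0],end="; ")
to((.6017,.2712,.2))
E
```

```text
[array([180, 298]), array([189, 299]), array([187, 293]), array([178, 292]), array([178, 292]), array([178, 292]), array([178, 300]), array([188, 300]), array([189, 290])]
185 33.1; 190 30.7; 195 28.3; 200 25.9; 290 -22.5; 295 -25.4; 300 -28.4; 305 -31.4; t 27.25 cmd [ 0.4003 -0.3016  0.2   ] meas-cmd mm [ 3.1 -2.6  6.4] w 0.382 g 60.4 F [-0.3  0.5 -3. ]
to [0.6017 0.2712 0.2   ] shift [ 381.7 -472.2   -0. ] = 16 x [ 23.9 -29.5  -0. ]
```

```bash
python3 - <<'E'
from h import *
c=wcal(); f=lambda uv,d:(RT.T@(unproj(c,uv,load()[2]-d)-load())*1000).round(1)[0]
print("large",f((257,156),.084),f((257,324.5),.074),"small",f((257,178),.084),f((266,300),.074))
E
```

```text
large 44.7 -43.4 small 33.9 -28.4
```

step_arm(targets=[[[0,0,0],[23.7,-29.5,0],25],[[0,0,0],[23.7,-29.5,0],25],[[0,0,0],[23.7,-29.5,0],25],[[0,0,0],[23.7,-29.5,0],25],[[0,0,0],[23.7,-29.5,0],25]])

```text
time: 27.67
tool_pos: [0.4618, -0.1212, 0.1989]
tcp_rot: [-3.095, -0.533, 0.003]
wrist_force: [0.5, 0.1, -2.3]
width: 0.383
grip_force: 60.5
```

step_arm(targets=[[[0,0,0],[23.7,-29.5,0],25],[[0,0,0],[23.7,-29.5,0],25],[[0,0,0],[23.7,-29.5,0],25],[[0,0,0],[23.7,-29.5,0],25],[[0,0,0],[23.7,-29.5,0],25]])

```text
time: 28.08
tool_pos: [0.5241, 0.0575, 0.1988]
tcp_rot: [-3.096, -0.534, 0.003]
wrist_force: [0.2, -0.6, -2.2]
width: 0.382
grip_force: 60.5
```

step_arm(targets=[[[0,0,0],[23.7,-29.5,0],25],[[0,0,0],[23.7,-29.5,0],25],[[0,0,0],[23.7,-29.5,0],25],[[0,0,0],[23.7,-29.5,0],25],[[0,0,0],[23.7,-29.5,0],25]])

```text
time: 28.5
tool_pos: [0.5864, 0.2359, 0.1984]
tcp_rot: [3.095, 0.534, -0.004]
wrist_force: [-0.7, -0.7, -2.5]
width: 0.383
grip_force: 60.5
```

step_arm(targets=[[[0,0,0],[24.2,-29.7,0],25],[[0,0,0],[0,0,0],25],[[0,0,0],[0,0,0],25],[[0,0,0],[0,0,20],25],[[0,0,0],[0,0,20],25]])

```text
time: 28.92
tool_pos: [0.6003, 0.2699, 0.1602]
tcp_rot: [3.096, 0.534, 0.003]
wrist_force: [0.1, -0.4, -2.3]
width: 0.391
grip_force: 60.7
```

step_arm(targets=[[[0,0,0],[0,0,0],25],[[0,0,0],[0,0,5],25],[[0,0,0],[0,0,4],25],[[0,0,0],[0,0,4],25],[[0,0,0],[0,0,0],25]])

```text
time: 29.33
tool_pos: [0.6, 0.2701, 0.1469]
tcp_rot: [3.096, 0.533, 0.0]
wrist_force: [-0.6, 0.1, -2.0]
width: 0.387
grip_force: 60.7
```

```bash
python3 - <<'E'
from h import *
moved((379.7,-472.2,53)); im=read_camera("wrist"); a=cv2.resize(im[180:330,170:350],(540,450),interpolation=cv2.INTER_CUBIC)
cv2.imwrite("pics/w16.png",a[:,:,::-1])
for n,b in (("large",cv2.imread("pics/w15.png")[:,:,::-1]),("small",a)):
    h=cv2.cvtColor(np.ascontiguousarray(b),cv2.COLOR_RGB2HSV); m=np.zeros(h.shape[:2],bool); m[150:260,190:335]=True
    g=m&((h[...,0]>90)&(h[...,0]<165)|(h[...,1]<50))&(h[...,2]<190); y,x=np.nonzero(g); print(n,g.sum(),x.mean(),y.mean(),np.percentile(x,[2,98]),np.percentile(y,[2,98]))
to()
E
```

```text
large 1798 261.28197997775305 194.41379310344828 [230. 292.] [180. 211.]
small 2023 259.67325753830943 182.3900148294612 [228. 292.] [167. 200.]
t 29.38 cmd [0.5998 0.2705 0.147 ] meas-cmd mm [ 0.4 -0.2  0.2] w 0.389 g 60.7 F [-0.6  1.3 -2.6]
```

step_arm(targets=[[[0,0,0],[0,0,7],25],[[0,0,0],[0,0,7],25],[[0,0,0],[0,0,6],25],[[0,0,0],[0,0,5],25],[[0,0,0],[0,0,2],25]])

```text
time: 29.8
tool_pos: [0.5994, 0.2704, 0.1192]
tcp_rot: [3.095, 0.534, -0.003]
wrist_force: [-5.5, -2.4, 9.0]
width: 0.389
grip_force: 61.9
```

step_arm(targets=[[[0,0,0],[0,0,1],25],[[0,0,0],[0,0,1],25],[[0,0,0],[0,0,0],25]])

```text
time: 30.05
tool_pos: [0.5997, 0.2705, 0.1192]
tcp_rot: [3.095, 0.535, -0.002]
wrist_force: [-4.4, -2.0, 6.5]
width: 0.383
grip_force: 61.6
```

step_arm(targets=[[[0,0,0],[0,0,0],60],[[0,0,0],[0,0,0],60],[[0,0,0],[0,0,0],60],[[0,0,0],[0,0,-20],60],[[0,0,0],[0,0,-36],60]])

```text
time: 30.47
tool_pos: [0.5967, 0.2692, 0.1686]
tcp_rot: [3.094, 0.534, -0.017]
wrist_force: [-0.3, 0.1, -0.2]
width: 0.699
grip_force: 0.0
```

step_arm(targets=[[[0,0,0],[-30,0,-27],60],[[0,0,0],[-30,0,0],60],[[0,0,0],[-30,0,0],60],[[0,0,0],[-30,0,0],60],[[0,0,0],[0,0,0],60]])

```text
time: 30.88
tool_pos: [0.4813, 0.2283, 0.1992]
tcp_rot: [3.094, 0.535, -0.01]
wrist_force: [-1.5, -0.7, -0.4]
width: 0.699
grip_force: 0.0
```

```bash
python3 - <<'E'
from h import *
moved((0,0,29),(-120,0,-83))
K=lambda c,X:(lambda q:(q[:2]/q[2]).round(1))(c["camera_matrix"]@(c["R"]@np.array(X)+c["t"]))
for n in ("top","side"):
    im=read_camera(n);c=calibration(n);M=masks(im)
    cv2.imwrite(f"pics/end_{n}.png",im[:,:,::-1])
    for k,X,col in (("blue_small",(.6495,.001,.068),"steel"),("red_small",(.5995,.2705,.044),"brass")):
        px=K(c,X); 
        try:p,a=blob(M[col],px,26)
        except Exception: p,a=0,0
        print(n,k,"exp",px,"hull centre",np.round(p,1),a)
    for q in ("steel_small","brass_small","steel_medium","brass_large","wrench","brush","basket"):
        print(n,q,[(d["at"].round(0) if hasattr(d["at"],"round") else d["at"],round(d["score"],2)) for d in tip_of(n,q)][:2])
to()
E
```

```text
top blue_small exp [255.  143.7] hull centre [255.  147.6] 943.0
top red_small exp [156.  163.2] hull centre [161.3 162.7] 541.0
top steel_small [([143.0, 257.9], 0.55), ([168.8, 158.9], 0.3)]
top brass_small [([275.8, 377.0], 0.91), ([281.5, 340.8], 0.9)]
top steel_medium [([149.2, 254.0], 0.54)]
top brass_large [([120.5, 373.9], 0.87), ([163.4, 158.3], 0.55)]
top wrench [([201.4, 417.4], 0.61)]
top brush [([103.7, 235.7], 0.88)]
top basket [([203.7, 88.9], 0.62)]
side blue_small exp [224.2 176.5] hull centre [223.9 184.6] 525.0
side red_small exp [214.9 232. ] hull centre [214.8 237.7] 549.0
side steel_small [([180.2, 222.9], 0.57)]
side brass_small [([233.4, 216.5], 0.78), ([171.8, 330.9], 0.7)]
side steel_medium [([181.7, 221.9], 0.45)]
side brass_large [([238.2, 214.2], 0.78), ([147.3, 229.5], 0.74)]
side wrench []
side brush [([196.1, 185.6], 0.57)]
side basket [([293.3, 232.0], 0.89)]
t 31.68 cmd [0.4867 0.2303 0.201 ] meas-cmd mm [ 0.3  0.1 -0.2] w 0.7 g 0.0 F [-0.9 -0.8 -0.4]
```

Seating heights match the stack spacing: TCP 0.095, 0.1195 and 0.143 m on blue, 0.096 and 0.119 m on red. The hull centres agree too, so I'm handing in.

```bash
python3 -c "
from workcell import *
print(finish_job())"
```

```text
the job is handed in; nothing more can be done
None
```

All five gears are threaded and seated in order (steel large, medium, small on blue; brass large, small on red), each lowered onto its rod without dropping, and the job was handed in at about 32 s; no verdict came back, and my final check was numeric only, as I had no picture views left.

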